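# Follow and press down the rivet row of a bag flap

### The job

With your fingertips, trace the curved row of five brass rivet caps on the leather bag flap from the end beside the round weight to the end beside the square weight, gently pressing each cap in turn straight down until it sits on the leather, and from the first cap to the last stay close over the leather, within about 3 cm. Then lift clear. Do not grasp, lift or push aside anything: the weights and the other things on the board stay where they are.

Things in the scene. Friction and masses are not known exactly. Their poses are not given: they have to be found in the camera images.
- panel: Brown leather bag flap on a 180 x 370 mm plywood board, immovable. Origin: underside of the board, z up; leather top 10 mm above it. x runs from the flap's curved front edge to its straight back edge, y along it. The five caps lie on an arc of radius 160 mm about the point x=+110, y=0 mm of this frame; neighbours are 40 mm apart along the arc, the middle cap at x=-50, y=0 mm.
- cap1 (a joint): How far the rivet cap at the flap's +y end of the row is pressed down, in m: about 0 to 0.0008 at the start (standing proud), 0.004 fully home with its underside on the leather. It goes straight down at about 2 N, then stops hard, and stays where it is left; pushed from the side while proud it jams.
- cap1_top (a point): Top of that cap (at the flap's +y end of the row): a low brass dome 18 mm across and 6 mm thick on a 7 mm shank. When home the top is 6 mm above the leather; proud, up to 10 mm. The numbers run from the flap's +y end to its -y end and say nothing about the order of work.
- cap2 (a joint): How far the rivet cap second from the +y end of the row is pressed down, in m: about 0 to 0.0008 at the start (standing proud), 0.004 fully home with its underside on the leather. It goes straight down at about 2 N, then stops hard, and stays where it is left; pushed from the side while proud it jams.
- cap2_top (a point): Top of that cap (second from the +y end of the row): a low brass dome 18 mm across and 6 mm thick on a 7 mm shank. When home the top is 6 mm above the leather; proud, up to 10 mm. The numbers run from the flap's +y end to its -y end and say nothing about the order of work.
- cap3 (a joint): How far the rivet cap in the middle of the row is pressed down, in m: about 0 to 0.0008 at the start (standing proud), 0.004 fully home with its underside on the leather. It goes straight down at about 2 N, then stops hard, and stays where it is left; pushed from the side while proud it jams.
- cap3_top (a point): Top of that cap (in the middle of the row): a low brass dome 18 mm across and 6 mm thick on a 7 mm shank. When home the top is 6 mm above the leather; proud, up to 10 mm. The numbers run from the flap's +y end to its -y end and say nothing about the order of work.
- cap4 (a joint): How far the rivet cap second from the -y end of the row is pressed down, in m: about 0 to 0.0008 at the start (standing proud), 0.004 fully home with its underside on the leather. It goes straight down at about 2 N, then stops hard, and stays where it is left; pushed from the side while proud it jams.
- cap4_top (a point): Top of that cap (second from the -y end of the row): a low brass dome 18 mm across and 6 mm thick on a 7 mm shank. When home the top is 6 mm above the leather; proud, up to 10 mm. The numbers run from the flap's +y end to its -y end and say nothing about the order of work.
- cap5 (a joint): How far the rivet cap at the flap's -y end of the row is pressed down, in m: about 0 to 0.0008 at the start (standing proud), 0.004 fully home with its underside on the leather. It goes straight down at about 2 N, then stops hard, and stays where it is left; pushed from the side while proud it jams.
- cap5_top (a point): Top of that cap (at the flap's -y end of the row): a low brass dome 18 mm across and 6 mm thick on a 7 mm shank. When home the top is 6 mm above the leather; proud, up to 10 mm. The numbers run from the flap's +y end to its -y end and say nothing about the order of work.
- round_weight: Round dark steel leather weight, 52 mm across, 22 mm high, with a 14 mm knob on top (36 mm high in all), loose, resting on the leather some 70 mm from the cap at one end of the row (which end varies). Origin: centre of its underside.
- square_weight: The same with a square 50 x 50 mm body, loose, some 70 mm from the cap at the other end of the row. Origin: centre of its underside.
- spool: Thread spool, 30 mm across, 38 mm high, upright and loose on the leather behind the row. Origin: centre of its underside.
- setter: Steel rivet setter, a bar 12 x 12 mm, 94 mm long with a slightly thicker end (14 mm high), lying loose on the leather behind the row. Origin: underside, near the middle; the bar lies along its y.
- slicker: Wooden edge slicker, a turned piece 24 mm across, 36 mm high, upright and loose on the board's front corner at its +y end, outside the leather. Origin: centre of its underside.

How it is judged:
By the outcome, as a careful person would: the job done as asked, in the order asked, and still so for the second after the job is handed in, with the robot touching nothing.
It also fails if it takes over 58 s, if anything falls off the work surface, if the arm or the gripper's body presses on something with over 40 N, if the wrist force passes 120 N, or if a joint passes its speed limit or range.

### The arm

A 6-joint arm with a two-finger parallel gripper is mounted at the origin on the work surface. World frame = base frame: x ahead of the robot, y to its left, z up, the work surface at z = 0. Lengths are in mm, angles in degrees, forces in N, time in s.
With the tool pointing down it reaches from about 350 to 850 mm from the base axis. Payload 8.1 kg.
Tool frame: the origin (TCP) lies at the very end of the fingers, on their centre line; the grasp point (between the pads) lies r.tcp_to_grasp behind it (r.tcp_to_grasp is the distance from the TCP to the grasp point, in mm); z points along the fingers, y is the line along which they close (so a half turn about z gives the same grasp; the last joint's range is limited). The gripper opens to 85 mm and grips with 20 to 120 N. Pads are 22 mm wide; open, the fingers measure 114 mm over their backs; the gripper's body (76 mm by 85 mm) begins 54 mm behind the grasp point. The pads swing forward as they close: fully open they stand 13 mm farther back than shut.
Start: joints at [-82.242, 7.471, 85.268, -0, 87.261, -4.893], TCP at [131.426, -585.434, 231.292] pointing down, gripper open.
Joint ranges: [-169.43, 169.43], [-51.17, 129.36], [1.28, 143.12], [-76.62, 256.62], [0, 156.53], [-152.29, 152.29]. Speed limits (degrees/s): [136.94, 136.94, 159.86, 180, 180, 180].

### API

Orientations are given as [roll, pitch, yaw] about the fixed x, y, z axes, in that order (R = Rz(yaw) Ry(pitch) Rx(roll)).
In Python, from bench import r gives the robot as it stands.
- The arm moves only by the shell command python3 -m handwheel 'ROWS' [OPENING] [FORCE]. ROWS is JSON, a list of rows, each a list of 4 numbers: the shift along the tool's x, y, z in m, then the turn about the tool's z in degrees. A call has 1 to 10 rows; each row shifts and turns the commanded pose from where the row before left it, along the tool's axes as they then stand; what a row does not reach is not made up. A row lasts 1/10 s, in which the tool goes at most 50 mm and 8.59 degrees, less where a joint would pass 70% of its speed; a pose out of reach is approached as far as the arm can. A call is refused whole if a number of a shift passes 0.05 or a number of a turn 8.59, either way. A call with a gripper value outside its range is refused whole. OPENING is the finger opening in m, from 0 to 0.0854, set as the call begins (- or left out, the last holds). The fingers move at their own pace and stop on an object; FORCE is the grip in N (left out, the last holds). Time passes only in rows, so rows that do not move let the fingers close. It gives the time, the measured TCP pose, the force, the opening and the grip force at its end, in the units of the state.
- r.sense(): the state, without advancing time (a new reading comes with each control period).
- r.snapshot(name): name is "scene" or "top" or "wrist"; returns the picture (384x512x3 uint8, red, green, blue); there is no depth.
- r.camera_params(name): a dict with "fx", "fy", "cx", "cy" (pixels), "R" (3x3) and "t" (3): a world point X has camera coordinates R X + t; the wrist camera has in their place "mount" (4x4, takes a point from camera to tool coordinates, whose origin is the TCP and whose axes are the flange's). Camera axes: x right, y down, z forward; pixel columns grow to the right and rows downward; lengths in mm; the calibration is good to about 2 mm. A picture is of the moment at which its call begins: read the wrist's pose just before it. camera_params takes no time and is no camera call.
- r.hand_in(): hands the job in; it is judged then, once.
The state is a dict: "time": time; "joint_pos": joint angles; "qd": joint speeds; "joint_efforts": joint torques, N m; "tool_pos": TCP position; "tcp_rot": TCP orientation; "ft_force": force on the tool from outside, world axes, zero at the start; "wrist_torque": the same for the moment, N m; "finger_gap": finger opening in mm; "grip_force": force on a finger pad.
Only numpy, scipy, OpenCV 4.12 (cv2) and the standard library are available. Lean on these libraries where they do the work, as an engineer would, in place of code of your own. Each camera call takes 0.05 s, during which the arm holds its last target. There are 200 camera calls.

## Working session

There is one attempt and no reset: what is moved stays moved. The work goes in short steps, Python scripts to look and compute and a shell command to move; the robot and the scene stay as the last step left them, time stands still between calls to the robot, and variables do not carry over. Pictures are saved under pics/ and viewed, at most 10 in all, crops included, and the job is handed in when it is done.

```bash
mkdir -p pics
python3 - <<'E'
from bench import r
import cv2,numpy as np
s=r.sense();print(s['time'],s['tool_pos'],s['tcp_rot'],s['finger_gap'],r.tcp_to_grasp)
for n in("top","scene"):
    im=r.snapshot(n);cv2.imwrite(f'pics/{n}.png',cv2.cvtColor(im,cv2.COLOR_RGB2BGR))
    print(n,r.camera_params(n))
print(r.camera_params("wrist"))
a=cv2.imread('pics/top.png');cv2.imwrite('pics/top2.png',cv2.resize(a,(800,600)))
E
```

```text
0.0 [ 131.34271432 -584.87987157  230.22314765] [-1.79892870e+02 -8.13127805e-03  1.26497729e+01] 85.45103974200778 18.700000000000003
top {'fx': 402.47886645253925, 'fy': 402.47886645253925, 'cx': 258.80289788435607, 'cy': 194.82260132669253, 'R': array([[ 0.00325685, -0.9998183 , -0.01878212],
       [-0.99473115, -0.00131459, -0.10250957],
       [ 0.10246625,  0.01901702, -0.99455468]]), 't': array([ 58.92227314, 568.5267828 , 700.70153034])}
scene {'fx': 411.9480119087328, 'fy': 411.9480119087328, 'cx': 250.0773196560843, 'cy': 190.5392945056609, 'R': array([[ 0.24054999,  0.97047404, -0.01777191],
       [ 0.57154302, -0.15641881, -0.80552575],
       [-0.78452169,  0.1836118 , -0.59229421]]), 't': array([-179.53139692, -250.03266124, 1115.87808876])}
{'fx': 340.08526537917544, 'fy': 340.08526537917544, 'cx': 253.7911587353969, 'cy': 191.44571042133873, 'mount': array([[-6.98418658e-05, -9.47613021e-01, -3.19420658e-01,
         8.28542861e+01],
       [ 9.99999993e-01, -9.77359352e-05,  7.12977667e-05,
        -2.71759094e-01],
       [-9.87815689e-05, -3.19420651e-01,  9.47613021e-01,
        -1.42757028e+02],
       [ 0.00000000e+00,  0.00000000e+00,  0.00000000e+00,
         1.00000000e+00]])}
```

View pics/top2.png

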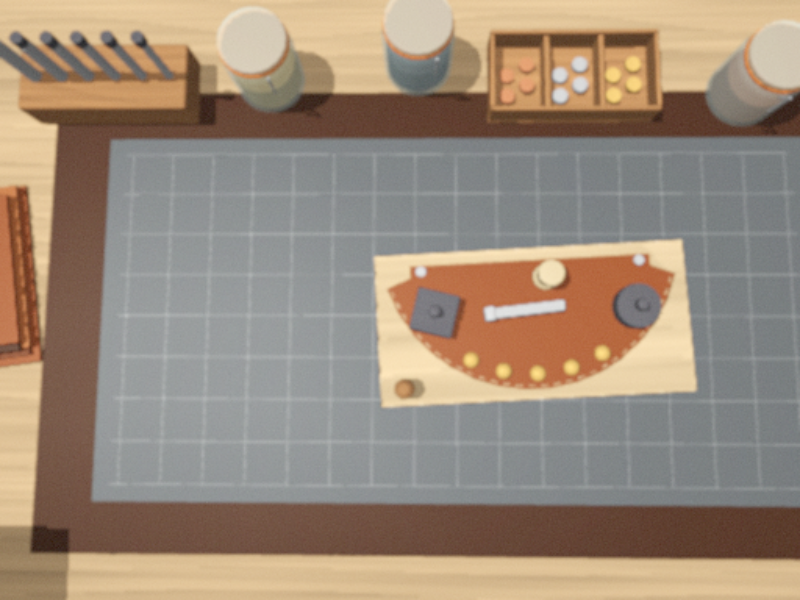

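View pics/scene.png

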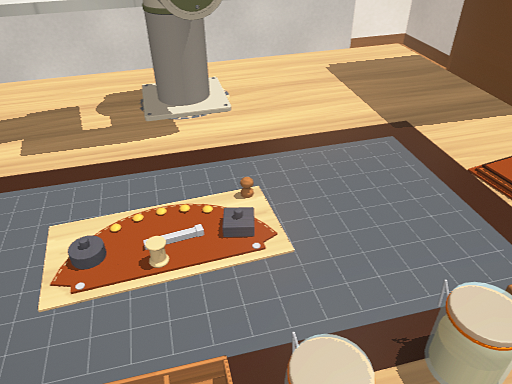

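The top view (800x600) shows the caps at (471,360), (503,371), (538,374), (571,367) and (602,353). The square weight is at the left (+y) near (436,312) and the round one at the right (-y) near (638,305), so the order is cap5→cap1. The scene view agrees.

```bash
cat > h.py <<'E'
import cv2,numpy as np
from bench import r
def caps(im,box,amin=15):
    h=cv2.cvtColor(im,cv2.COLOR_RGB2HSV);m=cv2.inRange(h,(19,110,150),(32,255,255))
    k=np.zeros_like(m);x0,y0,x1,y1=box;k[y0:y1,x0:x1]=m[y0:y1,x0:x1]
    n,_,st,c=cv2.connectedComponentsWithStats(k)
    return [(*c[i].round(1),int(st[i,4])) for i in range(1,n) if st[i,4]>=amin]
def ray(p,uv,z):
    R,t=np.array(p['R']),np.array(p['t']);C=-R.T@t
    d=R.T@np.array([(uv[0]-p['cx'])/p['fx'],(uv[1]-p['cy'])/p['fy'],1]);return C+d*(z-C[2])/d[2]
def fit(P):  # P ordered cap1..cap5 -> panel pose by rigid fit to known arc
    a=np.arange(2,-3,-1)*40/160;M=np.c_[110-160*np.cos(a),160*np.sin(a)]
    P=np.array(P)[:,:2];A=M-M.mean(0);B=P-P.mean(0);U,_,V=np.linalg.svd(A.T@B)
    D=np.diag([1,np.sign(np.linalg.det(V.T@U.T))]);R=V.T@D@U.T
    Q=A@R.T+P.mean(0);return Q,np.degrees(np.arctan2(R[1,0],R[0,0])),np.abs(Q-P).max()
E
python3 - <<'E'
from h import *
T={}
for n,b in(("top",(280,215,400,250)),("scene",(100,195,225,240))):
    im=cv2.cvtColor(cv2.imread(f'pics/{n}.png'),cv2.COLOR_BGR2RGB);c=caps(im,b);print(c)
    p=r.camera_params(n);c=sorted(c,key=lambda q:q[0],reverse=n=="scene");T[n]=c
    for z in(17,):
        if len(c)==5:
            P=[ray(p,q,z) for q in c];print(n,z,np.round(P,1).tolist());Q,a,e=fit(P);print(Q.round(1).tolist(),a,e)
E
```

```text
[(np.float64(385.1), np.float64(225.5), 63), (np.float64(301.1), np.float64(229.9), 66), (np.float64(365.4), np.float64(234.5), 65), (np.float64(321.8), np.float64(237.0), 65), (np.float64(343.8), np.float64(238.3), 64)]
top 17 [[505.4, -17.0, 17.0], [492.6, -54.6, 17.0], [490.4, -94.5, 17.0], [497.4, -133.7, 17.0], [513.8, -169.8, 17.0]]
[[505.4, -16.8], [492.9, -54.7], [490.1, -94.5], [497.3, -133.7], [514.0, -170.0]] 3.2178645825961287 0.27687575090277505
[(np.float64(184.4), np.float64(207.5), 48), (np.float64(207.3), np.float64(208.5), 49), (np.float64(160.9), np.float64(210.5), 47), (np.float64(137.8), np.float64(217.0), 52), (np.float64(115.3), np.float64(227.0), 55)]
scene 17 [[510.5, -16.4, 17.0], [497.5, -53.9, 17.0], [495.2, -93.6, 17.0], [502.5, -132.3, 17.0], [518.8, -168.4, 17.0]]
[[510.3, -15.8], [497.8, -53.7], [495.1, -93.5], [502.3, -132.7], [518.9, -169.0]] 3.2122579133588767 0.5890613747201883
```

```bash
python3 -m handwheel '[[0,0,0,6.3],[0,0,0,6.3],[0.027,-0.035,0,0],[0.027,-0.035,0,0],[0.027,-0.035,0,0],[0.027,-0.035,0,0],[0.027,-0.035,0,0],[0.027,-0.035,0,0],[0.027,-0.035,0,0],[0.027,-0.035,0,0]]' 0 20 && python3 -m handwheel '[[0.027,-0.035,0,0],[0.027,-0.035,0,0],[0.027,-0.035,0,0],[0.027,-0.035,0,0],[0.027,-0.035,0,0],[0,0,0.03,0],[0,0,0.03,0],[0,0,0,0],[0,0,0,0]]'
python3 - <<'E'
from h import *
s=r.sense();im=r.snapshot("wrist");print(s['time'],s['tool_pos'],s['tcp_rot'],s['ft_force'],s['finger_gap'])
np.savez('w1.npz',im=im,p=s['tool_pos'],e=s['tcp_rot'])
cv2.imwrite('pics/w1.png',cv2.cvtColor(im,cv2.COLOR_RGB2BGR))
print(caps(im,(0,0,512,384),80))
E
```

```text
time: 1.1
tool_pos: [347.8, -303.5, 231.0]
tcp_rot: [-180.0, 0.0, 0.0]
ft_force: [0.1, -0.4, 0.1]
finger_gap: -0.0
grip_force: 0.0
time: 2.0
tool_pos: [481.4, -129.9, 171.0]
tcp_rot: [-180.0, 0.1, 0.0]
ft_force: [-0.0, 1.5, 0.3]
finger_gap: -0.1
grip_force: 0.0
2.0 [ 481.37347829 -129.9266347   171.04710712] [-1.79956821e+02  1.09326787e-01  4.51529697e-02] [-0.0091452   1.45053545  0.29382917] -0.08354959932404275
[(np.float64(298.4), np.float64(134.0), 250), (np.float64(124.3), np.float64(143.5), 221), (np.float64(256.8), np.float64(152.6), 234), (np.float64(168.3), np.float64(157.4), 223), (np.float64(213.1), np.float64(160.4), 224)]
```

View pics/w1.png

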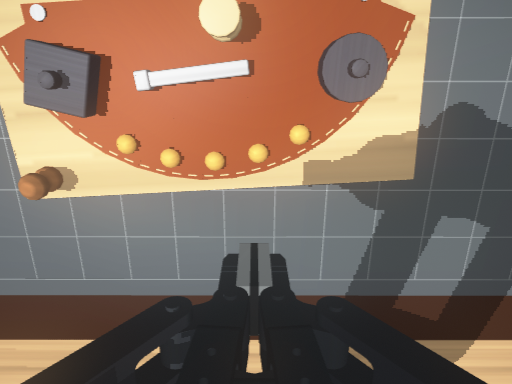

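The wrist view shows the five caps at (124,143), (168,157), (213,160), (257,153) and (298,134). The round weight is at (354,68) on the right and the square one at (62,78) on the left; the closed fingers are at (255,245).

```bash
cat >> h.py <<'E'
from scipy.spatial.transform import Rotation as Ro
def wp(pos,eul):
    c=dict(r.camera_params("wrist"));T=np.eye(4);T[:3,:3]=Ro.from_euler('xyz',eul,degrees=True).as_matrix();T[:3,3]=pos
    W=np.linalg.inv(T@c['mount']);c['R']=W[:3,:3];c['t']=W[:3,3];return c
def circles(im,seeds,w):  # whole cap outline: gold vs leather incl. shaded part
    lab=cv2.cvtColor(im,cv2.COLOR_RGB2HSV);out=[]
    for u,v in seeds:
        m=cv2.inRange(lab,(15,90,60),(40,255,255));k=np.zeros_like(m);cv2.circle(k,(int(u),int(v)),w,255,-1);m&=k
        c=max(cv2.findContours(m,0,1)[0],key=cv2.contourArea);(x,y),R=cv2.minEnclosingCircle(c);out.append((x,y,R))
    return out
E
python3 - <<'E'
from h import *
d=np.load('w1.npz');im=d['im'];p=wp(d['p'],d['e'])
c=sorted(caps(im,(0,0,512,384),80));C=circles(im,[q[:2] for q in c],16)
print(np.round(C,1).tolist())
for S in(c,C):
  for z in(17,):
    P=[ray(p,q,z) for q in S];Q,a,e=fit(P);print(z,Q.round(1).tolist(),round(a,2),round(e,2),'spacing',np.linalg.norm(np.diff(P,axis=0),axis=1).round(1))
E
```

```text
[[126.1, 143.6, 10.4], [169.4, 158.2, 9.9], [214.0, 160.6, 9.7], [257.6, 152.6, 9.8], [299.2, 134.2, 10.2]]
17 [[508.3, -15.3], [495.7, -53.2], [493.0, -93.0], [500.1, -132.2], [516.8, -168.5]] 3.18 0.24 spacing [39.7 39.9 39.7 39.8]
17 [[507.9, -16.2], [495.4, -54.1], [492.7, -93.9], [499.9, -133.2], [516.7, -169.4]] 3.26 0.87 spacing [39.3 39.8 39.6 39.7]
```

```bash
python3 -m handwheel '[[0.018,0.02,0.03,0],[0.0175,0.019,0.03,0],[0,0,0.03,0],[0,0,0.02,0],[0,0,0.01,0],[0,0,0,0],[0,0,0,0]]'
python3 - <<'E'
from h import *
s=r.sense();im=r.snapshot("wrist");print(s['time'],s['tool_pos'],s['tcp_rot'],s['ft_force'])
np.savez('w2.npz',im=im,p=s['tool_pos'],e=s['tcp_rot'])
cv2.imwrite('pics/w2.png',cv2.cvtColor(im,cv2.COLOR_RGB2BGR))
p=wp(s['tool_pos'],s['tcp_rot']);c=sorted(caps(im,(0,0,512,384),120));print(c)
for q in c: print(ray(p,q,17).round(1))
E
```

```text
time: 2.75
tool_pos: [518.7, -169.7, 53.2]
tcp_rot: [179.9, -0.1, 0.0]
ft_force: [0.4, -0.9, 0.1]
finger_gap: -0.3
grip_force: 0.0
2.75 [ 518.73993076 -169.74030245   53.24645007] [ 1.79940360e+02 -1.37614573e-01  3.75967915e-02] [ 0.42846539 -0.94850798  0.08829043]
[(np.float64(59.2), np.float64(263.4), 412), (np.float64(126.9), np.float64(266.7), 429), (np.float64(191.3), np.float64(256.2), 460)]
[495.9 -53.1  17. ]
[493.7 -93.3  17. ]
[ 500.7 -132.3   17. ]
```

View pics/w2.png

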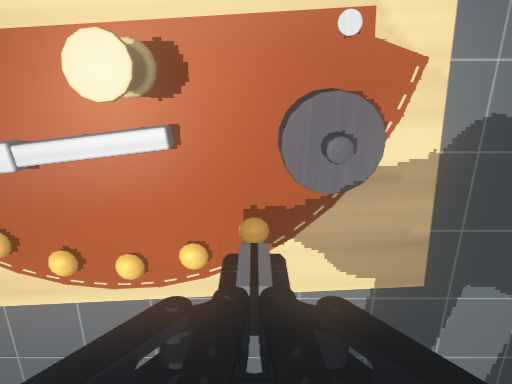

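The view shows cap5 directly in front of the fingers, partly shaded, at (254,230). The round weight at (333,140) is clear of them, and the caps match the earlier fit.

```bash
python3 -m handwheel '[[-0.0007,-0.0005,0.014,0],[0,0,0.010,0],[0,0,0.004,0],[0,0,0.002,0],[0,0,0.001,0],[0,0,0,0],[0,0,0,0]]'; python3 -m handwheel '[[0,0,0.001,0],[0,0,0,0]]';python3 -m handwheel '[[0,0,0.001,0],[0,0,0,0]]'
```

```text
time: 3.5
tool_pos: [517.2, -168.7, 20.7]
tcp_rot: [180.0, -0.0, 0.1]
ft_force: [0.7, 0.3, 0.3]
finger_gap: 0.2
grip_force: 0.0
time: 3.7
tool_pos: [516.9, -168.7, 19.4]
tcp_rot: [180.0, -0.0, 0.1]
ft_force: [-0.4, 1.1, -0.2]
finger_gap: -0.2
grip_force: 0.0
time: 3.9
tool_pos: [517.0, -168.7, 18.4]
tcp_rot: [180.0, -0.0, 0.1]
ft_force: [-0.9, 0.1, 1.9]
finger_gap: 0.3
grip_force: 0.7
```

Contact at about z=18.5–19, so I continue in 1 mm steps.

```bash
for i in 1 ; do python3 -m handwheel '[[0,0,0.001,0],[0,0,0,0]]'|grep -E "pos|ft"; python3 -m handwheel '[[0,0,0.001,0],[0,0,0,0]]'|grep -E "pos|ft"; python3 -m handwheel '[[0,0,0.0005,0],[0,0,0,0]]'|grep -E "pos|ft"; done
```

```text
tool_pos: [517.0, -168.7, 17.3]
ft_force: [0.2, -0.0, 1.8]
tool_pos: [516.9, -168.6, 16.2]
ft_force: [-0.2, -0.1, 1.5]
tool_pos: [516.9, -168.6, 15.8]
ft_force: [0.1, 0.3, 0.8]
```

```bash
python3 -m handwheel '[[0,0,0.0005,0],[0,0,0,0]]'|grep -E "pos|ft"; python3 -m handwheel '[[0,0,0.0005,0],[0,0,0,0]]'|grep -E "pos|ft"
```

```text
tool_pos: [517.0, -168.7, 15.5]
ft_force: [-0.4, 0.1, 3.8]
tool_pos: [517.1, -168.7, 15.4]
ft_force: [-2.6, 1.4, 7.4]
```

Cap5 is home (hard stop at z≈15.4, 7 N). Next is cap4.

```bash
python3 -m handwheel '[[0,0,-0.006,0],[0,0,-0.006,0],[-0.0056,-0.0124,0,0],[-0.0055,-0.012,0,0],[-0.0055,-0.012,0,0],[0,0,0,0],[0,0,0.003,0],[0,0,0.003,0],[0,0,0,0],[0,0,0,0]]'|grep -E "time|pos|ft"
python3 - <<'E'
from h import *
s=r.sense();im=r.snapshot("wrist")
p=wp(s['tool_pos'],s['tcp_rot']);c=sorted(caps(im,(0,0,512,384),120));print(c,[ray(p,q,17).round(1).tolist() for q in c])
cv2.imwrite('pics/w3.png',cv2.cvtColor(im,cv2.COLOR_RGB2BGR))
E
```

```text
time: 5.9
tool_pos: [500.1, -132.5, 20.5]
ft_force: [-0.3, 0.6, 0.8]
[(np.float64(10.4), np.float64(241.3), 571), (np.float64(92.6), np.float64(264.2), 638), (np.float64(174.7), np.float64(268.3), 663)] [[508.4, -15.8, 17.0], [496.0, -53.2, 17.0], [493.7, -93.2, 17.0]]
```

View pics/w3.png

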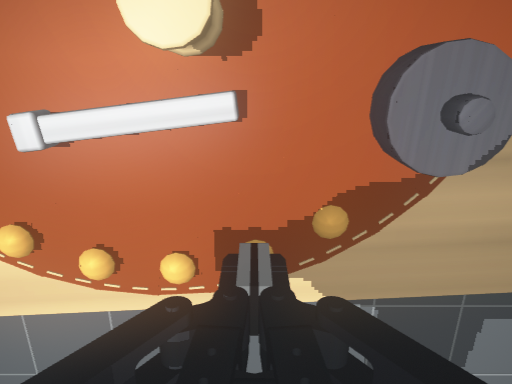

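The view shows cap5 pressed at (330,222). The fingertips cover cap4 at (257,250), and the remaining caps agree with the fit.

```bash
python3 -m handwheel '[[0,0,0.001,0],[0,0,0.001,0],[0,0,0.001,0],[0,0,0.001,0],[0,0,0.001,0],[0,0,0.0005,0],[0,0,0,0],[0,0,0,0]]'|grep -E "pos|ft";python3 -m handwheel '[[0,0,0.0005,0],[0,0,0,0],[0,0,0,0]]'|grep -E "pos|ft"
```

```text
tool_pos: [500.4, -132.3, 15.5]
ft_force: [-0.6, -0.9, 4.4]
tool_pos: [500.5, -132.4, 15.4]
ft_force: [-2.2, -0.3, 7.8]
```

Cap4 is home. Next is cap3 at (493.5,-93.3).

```bash
python3 -m handwheel '[[0,0,-0.006,0],[0,0,-0.006,0],[-0.0023,-0.013,0,0],[-0.0023,-0.013,0,0],[-0.0023,-0.0131,0,0],[0,0,0,0],[0,0,0.003,0],[0,0,0.003,0],[0,0,0,0],[0,0,0,0]]'|grep -E "pos|ft"
python3 -m handwheel '[[0,0,0.001,0],[0,0,0.001,0],[0,0,0.001,0],[0,0,0.001,0],[0,0,0.001,0],[0,0,0.0005,0],[0,0,0,0],[0,0,0,0]]'|grep -E "pos|ft";python3 -m handwheel '[[0,0,0.0005,0],[0,0,0,0],[0,0,0,0]]'|grep -E "pos|ft"
```

```text
tool_pos: [493.1, -93.4, 20.5]
ft_force: [-0.8, -0.1, -0.5]
tool_pos: [493.5, -93.3, 15.5]
ft_force: [0.2, -1.7, 4.7]
tool_pos: [493.6, -93.3, 15.4]
ft_force: [-2.9, -1.1, 8.0]
```

Cap3 is home. Next is cap2 at (495.9,-53.4).

```bash
python3 -m handwheel '[[0,0,-0.006,0],[0,0,-0.006,0],[0.0008,-0.0133,0,0],[0.0008,-0.0133,0,0],[0.0008,-0.0133,0,0],[0,0,0,0],[0,0,0.003,0],[0,0,0.003,0],[0,0,0,0],[0,0,0,0]]'|grep -E "pos|ft"
python3 -m handwheel '[[0,0,0.001,0],[0,0,0.001,0],[0,0,0.001,0],[0,0,0.001,0],[0,0,0.001,0],[0,0,0.0005,0],[0,0,0,0],[0,0,0,0]]'|grep -E "pos|ft";python3 -m handwheel '[[0,0,0.0005,0],[0,0,0,0],[0,0,0,0]]'|grep -E "pos|ft"
```

```text
tool_pos: [495.4, -53.5, 20.5]
ft_force: [-0.3, -0.9, 0.0]
tool_pos: [495.9, -53.4, 15.5]
ft_force: [-0.9, -2.5, 5.1]
tool_pos: [495.9, -53.4, 15.3]
ft_force: [-2.3, -2.3, 8.2]
```

Cap2 is home. Next is cap1 at (508.4,-15.7).

```bash
python3 -m handwheel '[[0,0,-0.006,0],[0,0,-0.006,0],[0.0041,-0.0125,0,0],[0.0042,-0.0126,0,0],[0.0042,-0.0126,0,0],[0,0,0,0],[0,0,0.003,0],[0,0,0.003,0],[0,0,0,0],[0,0,0,0]]'|grep -E "pos|ft"
python3 -m handwheel '[[0,0,0.001,0],[0,0,0.001,0],[0,0,0.001,0],[0,0,0.001,0],[0,0,0.001,0],[0,0,0.0005,0],[0,0,0,0],[0,0,0,0]]'|grep -E "pos|ft";python3 -m handwheel '[[0,0,0.0005,0],[0,0,0,0],[0,0,0,0]]'|grep -E "pos|ft"
```

```text
tool_pos: [507.8, -15.8, 20.5]
ft_force: [-0.5, -0.1, -1.1]
tool_pos: [508.3, -15.6, 15.5]
ft_force: [-1.9, -2.0, 3.7]
tool_pos: [508.4, -15.6, 15.4]
ft_force: [-3.0, -2.1, 8.5]
```

All five are home. I lift clear, moving back slightly toward the robot, and take a check picture.

```bash
python3 -m handwheel '[[0,0,-0.005,0],[0,0,-0.015,0],[0,0,-0.03,0],[0,0,-0.03,0],[0,0,-0.03,0],[-0.03,0.03,-0.02,0],[-0.02,0.03,-0.01,0],[0,0,0,0],[0,0,0,0]]'|grep -E "time|pos|ft"
python3 - <<'E'
from h import *
im=r.snapshot("wrist");cv2.imwrite('pics/w4.png',cv2.cvtColor(im,cv2.COLOR_RGB2BGR))
E
```

```text
time: 14.25
tool_pos: [458.1, -75.8, 155.0]
ft_force: [0.1, 0.0, -0.4]
```

View pics/w4.png

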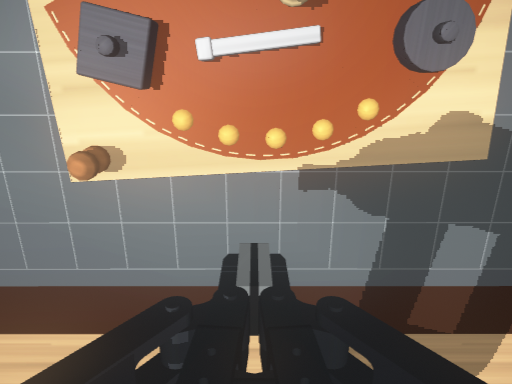

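The view shows all five caps, from (182,120) to (368,109), sitting flat with no shadows. The weights, setter and slicker look undisturbed; the spool is only partly in frame, at the top edge.

```bash
python3 -c "
from bench import r
print(r.hand_in())"
```

```text
the job is handed in; nothing more can be done
None
```

I pressed all five caps home in order, from the round-weight end to the square-weight end, each to a hard stop at about 8 N, then lifted clear and handed the job in at about 14 s; the last picture showed nothing disturbed, though the spool was only partly in frame.

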